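# Dessert jars onto the cake stand

### The job

Take both dessert jars (red lid and brass lid) out of the slanted rack and set them upright on the empty half of the brass cake stand's plate, beside the half cake. Set each jar down gently, feeling for the plate, whose height was changed today: do not let a jar drop or press it down hard, and do not bump the stand or cake with the gripper. Leave the mug, the espresso cup and the sugar jar where they are.

Things in the scene. Friction and masses are not known exactly. Their poses are not given: they have to be found in the camera images.
- jar_red: Closed dessert jar, red lid, berry-and-cream layers. Straight clear body 60 mm across, 112 mm tall, then a lid 57 mm across, 18 mm tall (130 mm in all); 200 to 365 g. Origin: centre of its underside; z points along the jar to the lid. Starts in one of the rack's two seats, leaning 27 degrees.
- jar_choc: The same jar with a brass-coloured lid and chocolate-and-cream layers; same sizes and frame. It starts in the other seat.
- rack: Fixed wood rack, base 130 x 250 mm, origin under its centre. 2 seats: jar undersides centred at x 30, y +60 and -60, z 45 mm. Jars lean 27 deg from vertical, lids to the rack's -x, on a ledge square to their axis and a back board under their -x side reaching 70 mm along the jar; cheeks at both y sides (4.5 mm play in all) reach 38 mm along it. Draw jars out along their axis.
- stand: Fixed brass cake stand, foot 170 mm across, round level plate 260 mm across over it. Origin: centre of the foot's underside. The plate's top is 95 to 155 mm above it, different each time and not reported: look or feel. It is rigid. A half cake (radius 115, height 45, cream and berries to 59 mm above the plate) fills the -x half, cut face at x = -6 mm. The +x half is empty: jars go there.
- mug: White mug, 76 mm across, 85 mm tall, handle on its +y; bystander. Origin: centre of its underside.
- espresso_cup: Small blue cup, 60 mm across, 55 mm tall; bystander. Origin: centre of its underside.
- sugar_jar: Small closed sugar jar, 60 mm across, 90 mm tall; bystander. Origin: centre of its underside.
There are look-alikes about, which are no part of the job. What is shaped like the jar_red but blue is not meant.

How it is judged:
At the end, for the whole second after the job is handed in: Both jars stand at rest on the stand's plate, within 3.4 degrees of upright, on its cake-free half (centre at least 20 mm to the +x side of the stand's axis) and wholly on the plate (centre at most 108 mm from the axis) (angle between each of jar_red, jar_choc's own z axis and vertical below 0.06 rad and x of each of jar_red, jar_choc in the frame of stand above 0.02 m and z of each of jar_red, jar_choc in the frame of stand above 0.085 m and horizontal distance between each of jar_red, jar_choc and stand below 0.108 m and contact force between each of jar_red, jar_choc and stand above 0.5 N and linear speed of each of jar_red, jar_choc below 0.02 m/s); the robot touches nothing.
It fails at once if the red-lid jar drops or is knocked (over 0.25 m/s while not held) (contact force between jar_red and the fingers below 0.05 N and linear speed of jar_red above 0.25 m/s).
It fails at once if the brass-lid jar drops or is knocked (over 0.25 m/s while not held) (contact force between jar_choc and the fingers below 0.05 N and linear speed of jar_choc above 0.25 m/s).
It fails at once if a jar is pressed on the stand with over 40 N (contact force between any of jar_red, jar_choc and stand above 40 N).
It fails at once if the gripper or arm bumps the stand or cake with over 5 N (contact force between any of the fingers, the arm and stand above 5 N).
It fails at once if a bystander is moved over 15 mm (distance of any of mug, espresso_cup, sugar_jar from where it was at the start of the episode above 0.015 m).
It also fails if it takes over 64 s, if anything falls off the work surface, if the arm or the gripper's body presses on something with over 40 N, if the wrist force passes 120 N, or if a joint passes its speed limit or range.

### The arm

A 6-joint arm with a two-finger parallel gripper is mounted at the origin on the work surface. World frame = base frame: x ahead of the robot, y to its left, z up, the work surface at z = 0. Lengths are in m, angles in rad, forces in N, time in s.
With the tool pointing down it reaches from about 0.275 to 0.725 m from the base axis. Payload 5.6 kg.
Tool frame: the origin (TCP) lies at the very end of the fingers, on their centre line; the grasp point (between the pads) lies 19 mm behind it (r.pinch_z is the distance from the TCP to the grasp point, in m); z points along the fingers, x is the direction in which the jaws open and shut, and the axes are right-handed (so a half turn about z gives the same grasp; the last joint's range is limited). The gripper opens to 85 mm and grips with 20 to 120 N. Pads are 22 mm wide; open, the fingers measure 114 mm over their backs; the gripper's body (76 mm by 85 mm) begins 54 mm behind the grasp point. The pads swing forward as they close: fully open they stand 13 mm farther back than shut.
Start: joints at [1.634, 0.255, 0.108, 0, -1.424, -0.285], TCP at [0.121, 0.537, 0.204] pointing down, gripper open.
Joint ranges: [-2.95, 2.95], [-1.21, 1.97], [-1.09, 1.5], [-2.87, 1.71], [-2.94, -0.07], [-3.05, 3.05]. Speed limits (rad/s): [2.57, 2.57, 3.14, 3.14, 3.14, 3.14].

### API

Orientations are given as a 3x3 rotation matrix whose columns are the frame's x, y, z axes.
In Python, from workcell import status, vision, workorder, r gives the robot as it stands. The module is installed in compiled form; this text tells all that it offers.
- The arm moves only by the tool jog_arm, never from a script. Its argument "motion" is a list of rows, each an object with "grip": the closure, from -1 (fully open) to 1 (shut); "offset": the shift along the tool's x, y, z in m, a list of three; "rot": the turn, a rotation vector about the tool's x, y, z in rad, a list of three. In form: [{"grip": grip, "offset": [dx, dy, dz], "rot": [ax, ay, az]}, ...]. A call has 1 to 12 rows; each row is the pose to reach, as a shift and turn from the pose commanded when the call began, along the tool's axes at that moment; what a row does not reach only later rows make up. A row lasts 1/8 s, in which the tool goes at most 62.5 mm and 10.7 degrees, less where a joint would pass 70% of its speed; a pose out of reach is approached as far as the arm can. A call with a gripper value outside its range is refused whole. The fingers move at their own pace and stop on an object; the grip force is fixed at half the most. Time passes only in rows, so rows that repeat a pose let the fingers close. It gives the time, the measured TCP pose, the force and the opening at its end, in the units of the state.
- status.get_obs(): the state, without advancing time (a new reading comes with each control period).
- vision.get_image(name): name is "scene" or "top" or "wrist"; returns the picture (384x512x3 uint8, red, green, blue); there is no depth.
- vision.camera_model(name): a dict with "intrinsics" (3x3 intrinsics, pixels), "camera_from_world" (4x4, takes a point from world to camera coordinates). Camera axes: x right, y up, looking along -z (the intrinsics and any distortion apply to the point x, -y, -z); pixel columns grow to the right and rows downward; lengths in m; the calibration is good to about 2 mm. A picture is of the moment at which its call begins: read the wrist's pose just before it. camera_model takes no time and is no camera call; for the wrist camera it gives the pose at the moment of the call.
- workorder.job_done(): hands the job in, once; it reports no verdict.
Trained networks look in the newest picture that a camera, given by its name, has taken for a name from the list of things; names that differ only in an ending like _2 or _b are one class to them, and where a whole thing is asked for, a point or a joint stands for the part that bears it (a point fixed in the world has none). Each returns a list of dicts, best first, with "score" (0 to 1); they miss things now and then, are a little off and sometimes report something else, mostly with a low value. They report only what shows in the picture. A call takes as long as a camera call. They do not tell look-alikes from the thing itself.
- vision.regions_of(label, camera): "region" (384x512 bool, what is visible of it) and "bbox" ([left, top, right, bottom] in pixels, round what is visible of it).
The state is a dict: "clock": time; "q": joint angles; "joint_vel": joint speeds; "tau": joint torques, N m; "tcp_pos": TCP position; "ee_rot": TCP orientation; "wrist_force": force on the tool from outside, world axes, zero at the start; "ft_torque": the same for the moment, N m; "opening": opening from 0.0 (shut) to 1.0 (fully open).
Only numpy, scipy, OpenCV 4.12 (cv2) and the standard library are available. Lean on these libraries where they do the work, as an engineer would, in place of code of your own. Each camera call takes 0.05 s, during which the arm holds its last target.

## Working session

There is one attempt and no reset: what is moved stays moved. The work goes in short steps, Python scripts to look and compute and a tool call to move; the robot and the scene stay as the last step left them, time stands still between calls to the robot, and variables do not carry over. Pictures are saved under pics/ and viewed, and the job is handed in when it is done.

Besides the shell and the picture viewer there is one more tool, called after "Emit:" as a command line: name --argument value ..., lists and objects as JSON in quotes. jog_arm: Moves the arm, as the interface text tells. Its arguments: {"type":"object","properties":{"motion":{"type":"array","items":{"type":"object","properties":{"grip":{"type":"number"},"offset":{"type":"array","items":{"type":"number"}},"rot":{"type":"array","items":{"type":"number"}}}}}},"required":["motion"]}

```bash
mkdir -p pics; cat > h.py <<'E'
import numpy as np, cv2
from workcell import status, vision, workorder, r
def snap(n,f):
    im=vision.get_image(n); cv2.imwrite('pics/'+f,im[:,:,::-1]); return im
E
python3 - <<'E'
from h import *
for n in ['scene','top','wrist']:
    snap(n,n+'0.png'); m=vision.camera_model(n); print(n,np.round(m['intrinsics'],1).tolist(),np.round(m['camera_from_world'],4).tolist(), [k for k in m])
    for l in ['jar_red','jar_choc','rack','stand']:
        for d in vision.regions_of(l,n)[:4]: print(l,round(d['score'],2),d['bbox'])
print(status.get_obs())
E
```

```text
scene [[380.7, 0.0, 256.4], [0.0, 380.7, 192.1], [0.0, 0.0, 1.0]] [[0.3792, 0.9252, 0.0156, -0.3063], [-0.7776, 0.3095, 0.5473, 0.3139], [0.5015, -0.2196, 0.8368, -1.2346], [0.0, 0.0, 0.0, 1.0]] ['intrinsics', 'camera_from_world']
jar_red 0.9 [255.7, 137.4, 288.6, 183.5]
jar_red 0.79 [349.2, 158.3, 386.0, 204.8]
jar_red 0.75 [288.1, 100.6, 318.6, 142.4]
jar_red 0.72 [328.1, 247.3, 389.9, 303.1]
jar_choc 0.64 [256.0, 182.2, 291.3, 240.6]
rack 0.64 [239.3, 180.3, 354.3, 265.0]
stand 0.94 [75.9, 213.4, 201.7, 332.0]
top [[497.7, 0.0, 260.7], [0.0, 497.7, 186.0], [0.0, 0.0, 1.0]] [[-0.0215, -0.9998, 0.0037, 0.109], [0.9955, -0.0211, 0.0925, -0.5265], [-0.0924, 0.0057, 0.9957, -1.4612], [0.0, 0.0, 0.0, 1.0]] ['intrinsics', 'camera_from_world']
jar_red 0.84 [188.3, 84.7, 220.8, 129.1]
jar_red 0.84 [123.8, 159.0, 174.6, 196.6]
jar_red 0.82 [207.8, 207.3, 231.7, 256.0]
jar_red 0.81 [196.1, 149.1, 217.7, 183.0]
jar_choc 0.74 [237.5, 148.6, 259.9, 181.0]
jar_choc 0.67 [312.6, 106.9, 402.4, 197.9]
rack 0.7 [182.8, 141.0, 270.7, 194.3]
stand 0.78 [314.7, 106.2, 407.0, 199.6]
wrist [[332.9, 0.0, 
[... 323 characters left out ...]
e-01, -2.52356702e-05,
       -1.42386618e+00, -2.84638302e-01]), 'joint_vel': array([-0.00043287, -0.0003731 ,  0.00085216,  0.00071074, -0.00079899,
        0.00048573]), 'tau': array([ 1.30996323e-03, -3.86329472e+01,  2.38045388e+01,  5.36707878e+00,
       -4.94040505e-04,  1.23871567e-05]), 'tcp_pos': array([0.12095334, 0.53654385, 0.20389461]), 'ee_rot': array([[-2.20022118e-01, -9.75494883e-01, -2.88572104e-05],
       [-9.75494882e-01,  2.20022116e-01,  6.11271134e-05],
       [-5.32799618e-05,  4.15993780e-05, -9.99999998e-01]]), 'wrist_force': array([ 0.48184683,  0.07362734, -0.11242373]), 'ft_torque': array([ 0.0045539 ,  0.03095933, -0.00034115]), 'opening': 1.0026756232771201}
```

```bash
python3 - <<'E'
import cv2
for n in ['scene','top']:
    a=cv2.imread(f'pics/{n}0.png'); cv2.imwrite(f'pics/{n}0b.png',cv2.resize(a,(768,576),interpolation=cv2.INTER_CUBIC))
E
```

```text
(no output)
```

View pics/scene0b.png

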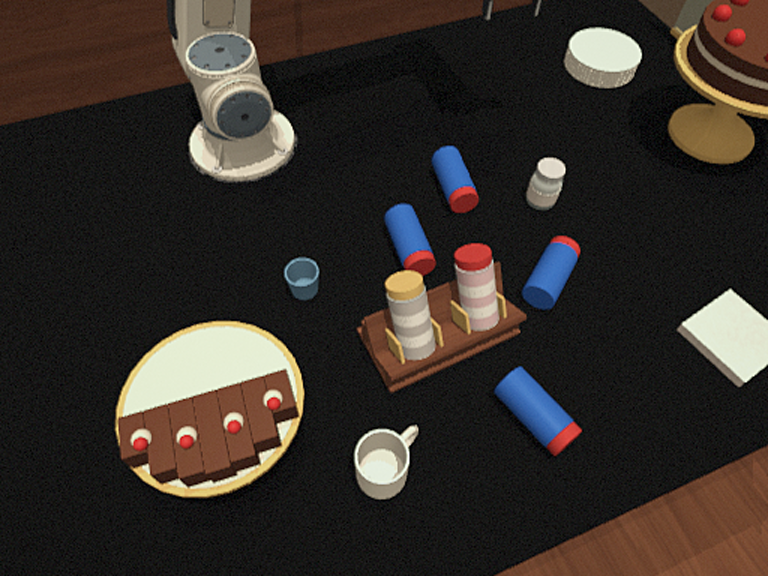

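View pics/top0b.png

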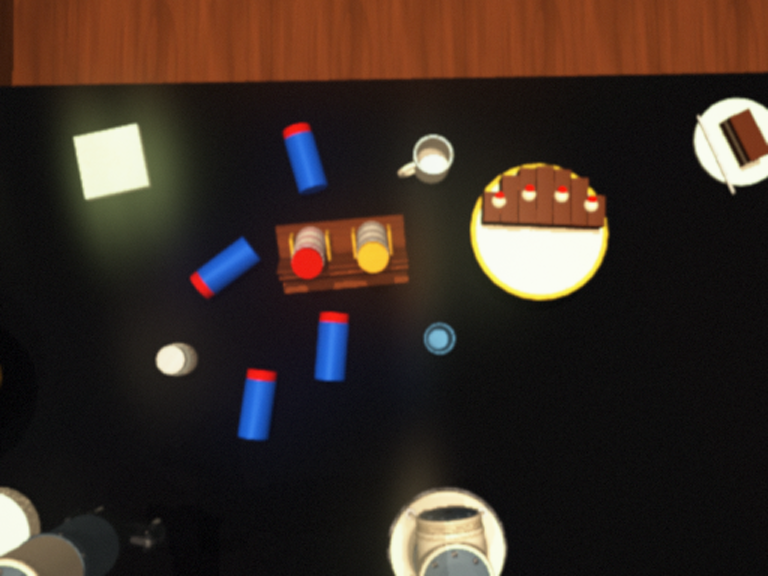

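The only standing jars are the red lid, scene (475,285), and the brass lid, scene (408,318), both in the rack. The four blue jars with red lids lie on the table at scene (455,180), (410,240), (552,272) and (538,410), so they are decoys. The stand is at scene (210,405), with its empty half facing the robot.

```bash
cat > fit.py <<'E'
from h import *
from scipy.optimize import least_squares
def proj(n,P,m=None):
    m=m or vision.camera_model(n); T=m['camera_from_world'];K=m['intrinsics']
    P=np.atleast_2d(P);c=P@T[:3,:3].T+T[:3,3]; c=c*[1,-1,-1]; u=c@np.array(K).T; return u[:,:2]/u[:,2:]
def hull_mask(uv):
    S=8;m=np.zeros((384,512),np.uint8);h=cv2.convexHull((uv*S).astype(np.int32)) if 0 else cv2.convexHull(np.round(uv*S).astype(np.int32))
    cv2.fillConvexPoly(m,h,255,cv2.LINE_AA,3); return m
def circ(c,R,r,z,N=48):
    t=np.linspace(0,2*np.pi,N,endpoint=False)
    return c+(np.stack([r*np.cos(t),r*np.sin(t),0*t+z],1))@R.T
def hcent(uv):
    h=cv2.convexHull(uv.astype(np.float32));M=cv2.moments(h);return np.array([M['m10']/M['m00'],M['m01']/M['m00']]),M['m00']
def Rz(a): return np.array([[np.cos(a),-np.sin(a),0],[np.sin(a),np.cos(a),0],[0,0,1]])
L=np.radians(27); RL=np.array([[np.cos(L),0,-np.sin(L)],[0,1,0],[np.sin(L),0,np.cos(L)]])
def blob(n,col,box):
    im=cv2.imread(f'pics/{n}0.png');hsv=cv2.cvtColor(im,cv2.COLOR_BGR2HSV);h,s,v=cv2.split(hsv)
    m=((h<6)|(h>174))&(s>170)&(v>90) if col=='red' else (h>12)&(h<32)&(s>110)&(v>110)
    k=np.zeros_like(m);x0,y0,x1,y1=box;k[y0:y1,x0:x1]=m[y0:y1,x0:x1]
    k=k.astype(np.uint8);nn,lab,st,ce=cv2.connectedComponentsWithStats(k);i=1+np.argmax(st[1:,4])
    return ce[i]+0.0,st[i]
E
python3 - <<'E'
from fit import *
B={('scene','red'):(295,155,335,190),('scene','br'):(250,175,290,200),('top','red'):(188,155,222,190),('top','br'):(232,155,265,186)}
ob={k:blob(k[0],k[1],b) for k,b in B.items()}
for k,v in ob.items(): print(k,v)
mods={n:vision.camera_model(n) for n in('scene','top')}
def pred(p,k):
    n,c=k;y=p[3] if c=='red' else p[4]
    R=Rz(p[2])@RL; b=np.array([p[0],p[1],0])+Rz(p[2])@np.array([.03,y,.045])
    pts=np.vstack([circ(b,R,.0285,.112),circ(b,R,.0285,.130)]); return hcent(proj(n,pts,mods[n]))
def res(p):
    o=[]
    for k in ob: o+=list(pred(p,k)[0]-ob[k][0])
    return np.array(o+[(p[3]-.06*sg)/.002*.3,(p[4]+.06*sg)/.002*.3])
for sg in (1,-1):
  for a in (0,np.pi):
    s=least_squares(res,[.5,.1,a,.06*sg,-.06*sg]);print(sg,s.x.round(4),s.cost.round(2),s.fun.round(2))
    print([pred(s.x,k)[1].round() for k in ob])
E
```

```text
('scene', 'red') (array([315.112     , 170.54666667]), array([303, 162,  25,  18, 375], dtype=int32))
('scene', 'br') (array([269.28361858, 189.48655257]), array([257, 180,  25,  20, 409], dtype=int32))
('top', 'red') (array([204.16052632, 175.71052632]), array([193, 165,  23,  22, 380], dtype=int32))
('top', 'br') (array([248.16539924, 169.02091255]), array([234, 155,  29,  28, 526], dtype=int32))
1 [ 0.5783  0.1924  0.0802  0.0617 -0.059 ] 2.97 [ 0.21  0.68  0.25  0.92  0.   -0.15  0.05  2.1   0.26  0.15]Traceback (most recent call last):
  File "<stdin>", line 17, in <module>
AttributeError: 'float' object has no attribute 'round'
```

```bash
python3 - <<'E'
from fit import *
mods={n:vision.camera_model(n) for n in('scene','top')}
for n,box in (('scene',(70,205,210,335)),('top',(305,100,412,205))):
    im=cv2.imread(f'pics/{n}0.png');hsv=cv2.cvtColor(im,cv2.COLOR_BGR2HSV);h,s,v=cv2.split(hsv)
    m=((v>70)).astype(np.uint8);k=np.zeros_like(m);x0,y0,x1,y1=box;k[y0:y1,x0:x1]=m[y0:y1,x0:x1]
    nn,lab,st,ce=cv2.connectedComponentsWithStats(k);i=1+np.argmax(st[1:,4]);k=(lab==i).astype(np.uint8)
    c=max(cv2.findContours(k,0,cv2.CHAIN_APPROX_NONE)[0],key=len);hu=cv2.convexHull(c)
    np.save(n+'_hull.npy',hu[:,0]);e=cv2.fitEllipse(hu);print(n,e,st[i])
    a=im.copy();cv2.ellipse(a,e,(0,255,0),1);cv2.imwrite(f'pics/el_{n}.png',cv2.resize(a[y0:y1,x0:x1],None,fx=4,fy=4))
H={n:np.load(n+'_hull.npy').astype(float) for n in mods}
def res(p):
    o=[]
    for n in mods:
        q=proj(n,circ(np.array([p[0],p[1],p[2]]),np.eye(3),.13,0,360),mods[n]); hu=q.astype(np.float32).reshape(-1,1,2)
        o+=[cv2.pointPolygonTest(hu,(float(u),float(v)),True) for u,v in H[n]]
    return np.array(o)
s=least_squares(res,[.5,-.2,.125],loss='soft_l1',diff_step=1e-3);print(s.x,np.abs(s.fun).mean(),[ (np.median(res(s.x)[:len(H['scene'])])),np.median(res(s.x)[len(H['scene']):])])
E
```

```text
scene ((139.28929138183594, 272.4055480957031), (111.98542785644531, 132.20436096191406), 56.8445930480957) [   76   214   127   118 10860]
top ((359.4190979003906, 153.74114990234375), (92.59600067138672, 93.99955749511719), 87.41764831542969) [ 313  108   93   93 6765]
[ 0.60835846 -0.18328219  0.10725012] 0.6165178017412654 [np.float64(-0.1254707004858192), np.float64(-0.9337148662354056)]
```

```bash
python3 - <<'E'
from fit import *
B={('scene','red'):(295,155,335,190),('scene','br'):(250,175,290,200),('top','red'):(188,155,222,190),('top','br'):(232,155,265,186)}
ob={k:blob(k[0],k[1],b)[0] for k,b in B.items()}
im=cv2.imread('pics/top0.png');h,s_,v=cv2.split(cv2.cvtColor(im,cv2.COLOR_BGR2HSV))
m=(h>12)&(h<32)&(s_>110)&(v>110);k=np.zeros(m.shape,np.uint8);k[155:186,232:265]=m[155:186,232:265];k=cv2.morphologyEx(k,cv2.MORPH_OPEN,cv2.getStructuringElement(2,(9,9)))
nn,lab,st,ce=cv2.connectedComponentsWithStats(k);i=1+np.argmax(st[1:,4]);ob[('top','br')]=ce[i];print(st[i],ce[i])
mods={n:vision.camera_model(n) for n in('scene','top')}
def pred(p,k):
    n,c=k;y=p[3] if c=='red' else p[4]
    R=Rz(p[2])@RL; b=np.array([p[0],p[1],0])+Rz(p[2])@np.array([.03,y,.045])
    pts=np.vstack([circ(b,R,.0285,.112),circ(b,R,.0285,.130)]); return hcent(proj(n,pts,mods[n]))
def res(p):
    o=[]
    for k in ob: o+=list(pred(p,k)[0]-ob[k])
    return np.array(o+[(p[3]-.06)/.002*.5,(p[4]+.06)/.002*.5])
s=least_squares(res,[.5,.1,0,.06,-.06]);p=s.x;print(p.round(4),s.fun.round(2))
# overlay
for n in mods:
    im=cv2.imread(f'pics/{n}0.png');im=cv2.resize(im,None,fx=4,fy=4,interpolation=cv2.INTER_CUBIC)
    def dr(P,c): cv2.polylines(im,[np.round((proj(n,P,mods[n])+.5)*4).astype(int)],True,c,1)
    for y in p[3:]:
        R=Rz(p[2])@RL;b=np.array([p[0],p[1],0])+Rz(p[2])@np.array([.03,y,.045])
        dr(circ(b,R,.0285,.13),(0,255,0));dr(circ(b,R,.03,.112),(0,255,0));dr(circ(b,R,.03,0),(0,255,0))
    dr(np.array([p[0],p[1],0])+np.array([[x,y,0] for x,y in((-.065,-.125),(.065,-.125),(.065,.125),(-.065,.125))])@Rz(p[2]).T,(255,255,0))
    x0,y0=(225,140) if n=='scene' else (170,125)
    cv2.imwrite(f'pics/ov_{n}.png',im[y0*4:y0*4+560,x0*4:x0*4+640])
a=cv2.imread('pics/ov_scene.png');b=cv2.imread('pics/ov_top.png')
cv2.imwrite('pics/ov.png',cv2.resize(np.vstack([a,b]),(640*560//1120*1,560)))
cv2.imwrite('pics/el.png',np.hstack([cv2.resize(cv2.imread('pics/el_scene.png'),(400,400)),cv2.resize(cv2.imread('pics/el_top.png'),(400,400))]))
E
```

```text
[235 161  28  22 436] [248.47247706 170.8233945 ]
[ 0.575   0.1799 -0.4065  0.0545 -0.0505] [ 0.44 10.51  0.41 -9.5   4.35 -9.38 -4.4   9.87 -1.38  2.38]
```

View pics/ov_scene.png

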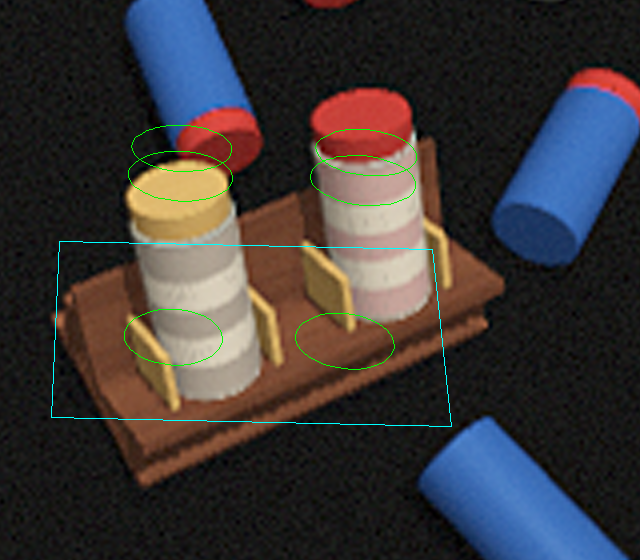

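View pics/ov_top.png

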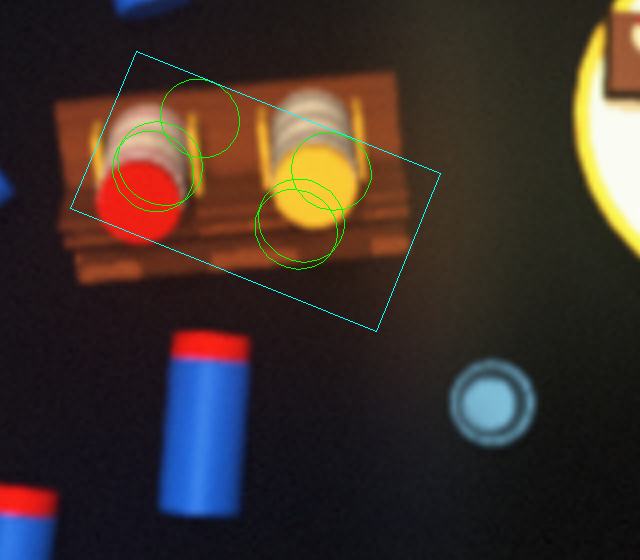

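View pics/el.png

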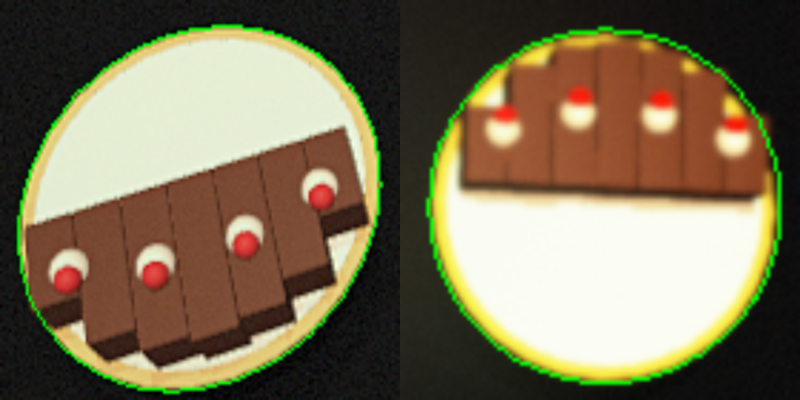

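```bash
python3 - <<'E'
from fit import *
B={('scene','red'):(295,155,335,190),('scene','br'):(250,175,290,200),('top','red'):(188,155,222,190)}
ob={k:blob(k[0],k[1],b)[0] for k,b in B.items()}
im=cv2.imread('pics/top0.png');h,s_,v=cv2.split(cv2.cvtColor(im,cv2.COLOR_BGR2HSV))
m=(h>12)&(h<32)&(s_>150)&(v>150);q=np.zeros(m.shape,np.uint8);q[155:186,232:265]=m[155:186,232:265];q=cv2.morphologyEx(q,cv2.MORPH_OPEN,cv2.getStructuringElement(2,(11,11)))
nn,lab,st,ce=cv2.connectedComponentsWithStats(q);i=1+np.argmax(st[1:,4]);ob[('top','br')]=ce[i];print(st[i],ce[i])
mods={n:vision.camera_model(n) for n in('scene','top')}
def pred(p,k):
    n,c=k;y=p[3] if c=='red' else p[4]
    R=Rz(p[2])@RL; b=np.array([p[0],p[1],0])+Rz(p[2])@np.array([.03,y,.045])
    pts=np.vstack([circ(b,R,.0285,.112),circ(b,R,.0285,.130)]); return hcent(proj(n,pts,mods[n]))
def res(p):
    o=[]
    for k in ob: o+=list(pred(p,k)[0]-ob[k])
    return np.array(o+[(p[3]-.06)/.002*.5,(p[4]+.06)/.002*.5])
s=least_squares(res,[.57,.19,0.08,.06,-.06],diff_step=1e-3,x_scale=[.1,.1,.1,.1,.1]);p=s.x;print(p.round(4),s.fun.round(2))
np.save('rack.npy',p)
for n in mods:
    im=cv2.imread(f'pics/{n}0.png');im=cv2.resize(im,None,fx=4,fy=4,interpolation=cv2.INTER_CUBIC)
    def dr(P,c): cv2.polylines(im,[np.round((proj(n,P,mods[n])+.5)*4).astype(int)],True,c,1)
    for y in p[3:]:
        R=Rz(p[2])@RL;b=np.array([p[0],p[1],0])+Rz(p[2])@np.array([.03,y,.045])
        dr(circ(b,R,.0285,.13),(0,255,0));dr(circ(b,R,.03,.112),(0,255,0));dr(circ(b,R,.03,0),(0,255,0))
    dr(np.array([p[0],p[1],0])+np.array([[x,y,0] for x,y in((-.065,-.125),(.065,-.125),(.065,.125),(-.065,.125))])@Rz(p[2]).T,(255,255,0))
    x0,y0=(225,140) if n=='scene' else (170,125)
    cv2.imwrite(f'pics/ov2_{n}.png',im[y0*4:y0*4+560,x0*4:x0*4+640])
    cv2.imwrite('pics/ov2.png',np.hstack([cv2.resize(cv2.imread(f'pics/ov2_{k}.png'),(400,350)) for k in ('scene',n)]))
# cut face: bottom edge of cake at plate in top image
H={n:np.load(n+'_hull.npy').astype(float) for n in mods}
def res2(p):
    o=[]
    for n in mods:
        q=proj(n,circ(p[:3],np.eye(3),.13,0,360),mods[n]); hu=q.astype(np.float32).reshape(-1,1,2)
        o+=[cv2.pointPolygonTest(hu,(float(u),float(v)),True)for u,v in H[n]]
    return np.array(o)
for hz in (.095,.105,.115,.125): 
    s=least_squares(lambda a:res2(np.array([a[0],a[1],hz])),[.608,-.183],diff_step=1e-3,loss='soft_l1');r2=res2(np.array([*s.x,hz]));print(hz,s.x.round(4),s.cost.round(2))
E
```

```text
[238 161  22  21 359] [248.22562674 171.22005571]
[ 0.5769  0.1939  0.078   0.0603 -0.0603] [ 0.02  0.3   0.09  0.4  -0.03  0.27 -0.09  0.42  0.07 -0.07]
0.095 [ 0.6052 -0.1847] 53.04
0.105 [ 0.6077 -0.1836] 22.15
0.115 [ 0.6106 -0.1822] 38.97
0.125 [ 0.6131 -0.1808] 92.73
```

View pics/ov2.png

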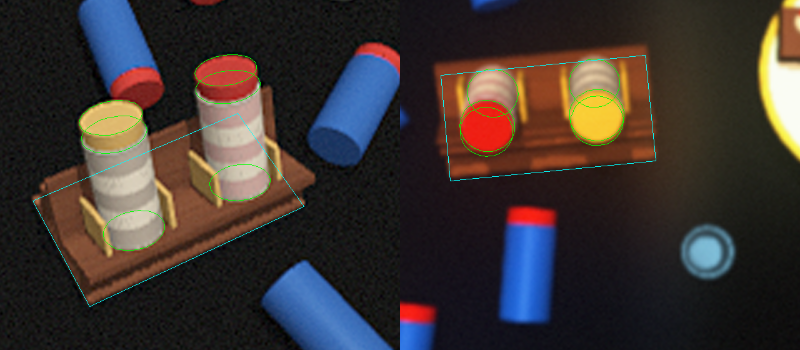

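```bash
cat > g.py <<'E'
from fit import *
from scipy.spatial.transform import Rotation as Ro
p=np.load('rack.npy')
def jar(y): 
    R=Rz(p[2])@RL; return np.array([p[0],p[1],0])+Rz(p[2])@np.array([.03,y,.045]),R[:,2]
def Rt(z,x):
    z=z/np.linalg.norm(z);x=x-z*(x@z);x/=np.linalg.norm(x);return np.stack([x,np.cross(z,x),z],1)
def grasp(y,d):
    b,a=jar(y); return b+a*d, Rt(-a,-Rz(p[2])[:,1])
def rel(P0,R0,P,R): return (R0.T@(P-P0)).round(4).tolist(), Ro.from_matrix(R0.T@R).as_rotvec().round(4).tolist()
def back(n,uv,z):
    m=vision.camera_model(n);T=m['camera_from_world'];d=np.linalg.inv(m['intrinsics'])@[*uv,1]*[1,-1,-1]
    c=-T[:3,:3].T@T[:3,3];d=T[:3,:3].T@d;return c+d*(z-c[2])/d[2]
E
python3 - <<'E'
from g import *
# cut face top edge, scaled el_top view: box origin (305,100), x4 then resized 428x420->400
f=lambda u,v:(305+u*107/400,100+v*105/400)
A=back('top',f(462-400,187),.152);B=back('top',f(765-400,193),.152);print('cut top edge',A,B)
im=cv2.imread('pics/el_scene.png');print(im.shape)
g=lambda u,v:(70+u*140/400,205+v*130/400)
A2=back('scene',g(25,227),.152);B2=back('scene',g(345,128),.152);print(A2,B2)
for a,b in((A,B),(A2,B2)):
    d=a-b;d/=np.linalg.norm(d); print('dir',d, 'centre dist along normal',np.cross(d[:2],(np.array([.608,-.183])-b[:2])))
o=status.get_obs();P0,R0=o['tcp_pos'],o['ee_rot']
for nm,y in (('choc',p[4]),('red',p[3])):
    print(nm,'jar',jar(y)); 
    for d in (.20,.071): print(d,*grasp(y,d), rel(P0,R0,*grasp(y,d)))
E
```

```text
cut top edge [ 0.61499489 -0.0710221   0.152     ] [ 0.60596382 -0.29365443  0.152     ]
(520, 560, 3)
[ 0.60983376 -0.29313747  0.152     ] [ 0.62503049 -0.07255298  0.152     ]
dir [0.04053165 0.99917826 0.        ] centre dist along normal 0.0024504973841279905
dir [-0.06873008 -0.99763529  0.        ] centre dist along normal -0.009399181001866543
choc jar (array([0.61153699, 0.13612382, 0.045     ]), array([-0.45261006, -0.03537659,  0.89100652]))
0.2 [0.52101497 0.1290485  0.2232013 ] [[ 0.07792364 -0.88829727  0.45261006]
 [-0.99695933 -0.06943047  0.03537659]
 [ 0.         -0.4539905  -0.89100652]] ([0.3095, -0.4799, -0.0193], [0.4677, -0.0706, -0.2943])
0.071 [0.57940167 0.13361208 0.10826146] [[ 0.07792364 -0.88829727  0.45261006]
 [-0.99695933 -0.06943047  0.03537659]
 [ 0.         -0.4539905  -0.89100652]] ([0.2922, -0.5359, 0.0956], [0.4677, -0.0706, -0.2943])
red jar (array([0.6021407 , 0.25634044, 0.045     ]), array([-0.45261006, -0.03537659,  0.89100652]))
0.2 [0.51161869 0.24926512 0.2232013 ] [[ 0.07792364 -0.88829727  0.45261006]
 [-0.99695933 -0.06943047  0.03537659]
 [ 0.         -0.4539905  -0.89100652]] ([0.1943, -0.4443, -0.0193], [0.4677, -0.0706, -0.2943])
0.071 [0.57000539 0.2538287  0.10826146] [[ 0.07792364 -0.88829727  0.45261006]
 [-0.99695933 -0.06943047  0.03537659]
 [ 0.         -0.4539905  -0.89100652]] ([0.177, -0.5003, 0.0956], [0.4677, -0.0706, -0.2943])<stdin>:9: DeprecationWarning: Arrays of 2-dimensional vectors are deprecated. Use arrays of 3-dimensional vectors instead. (deprecated in NumPy 2.0)
```

Emit:
jog_arm --motion '[{"grip":-1,"offset":[0.16,-0.25,-0.09],"rot":[0.234,-0.035,-0.147]},{"grip":-1,"offset":[0.16,-0.25,-0.09],"rot":[0.234,-0.035,-0.147]},{"grip":-1,"offset":[0.16,-0.25,-0.09],"rot":[0.234,-0.035,-0.147]},{"grip":-1,"offset":[0.16,-0.25,-0.09],"rot":[0.234,-0.035,-0.147]},{"grip":-1,"offset":[0.16,-0.25,-0.09],"rot":[0.234,-0.035,-0.147]},{"grip":-1,"offset":[0.3095,-0.48,-0.0193],"rot":[0.4677,-0.0706,-0.2943]},{"grip":-1,"offset":[0.3095,-0.48,-0.0193],"rot":[0.4677,-0.0706,-0.2943]},{"grip":-1,"offset":[0.3095,-0.48,-0.0193],"rot":[0.4677,-0.0706,-0.2943]},{"grip":-1,"offset":[0.3095,-0.48,-0.0193],"rot":[0.4677,-0.0706,-0.2943]},{"grip":-1,"offset":[0.3095,-0.48,-0.0193],"rot":[0.4677,-0.0706,-0.2943]},{"grip":-1,"offset":[0.3095,-0.48,-0.0193],"rot":[0.4677,-0.0706,-0.2943]},{"grip":-1,"offset":[0.3095,-0.48,-0.0193],"rot":[0.4677,-0.0706,-0.2943]}]'

```text
clock: 2.25
tcp_pos: [0.5211, 0.1291, 0.2235]
ee_rot: [[0.078, -0.888, 0.453], [-0.997, -0.069, 0.035], [-0.0, -0.454, -0.891]]
wrist_force: [0.3, 0.1, 0.3]
opening: 0.998
```

```bash
python3 - <<'E'
from g import *
o=status.get_obs();P0,R0=o['tcp_pos'],o['ee_rot'];print(o['clock'],P0,o['wrist_force'],o['joint_vel'].round(3))
print(rel(P0,R0,*grasp(p[4],.071)))
snap('wrist','w1.png')
im=cv2.imread('pics/w1.png');m=vision.camera_model('wrist')
for y in p[3:]:
    b,a=jar(y);R=Rz(p[2])@RL
    for rr,z in((.0285,.13),(.03,.0)): cv2.polylines(im,[np.round(proj('wrist',circ(b,R,rr,z),m)).astype(int)],True,(0,255,0),1)
cv2.imwrite('pics/w1o.png',im)
E
```

```text
2.25 [0.5210903  0.12906892 0.22349356] [0.34904643 0.05767711 0.26857325] [ 0.025 -0.01   0.001  0.001  0.002  0.002]
([0.0, 0.0003, 0.1292], [-0.0004, -0.0001, -0.0003])
```

View pics/w1o.png

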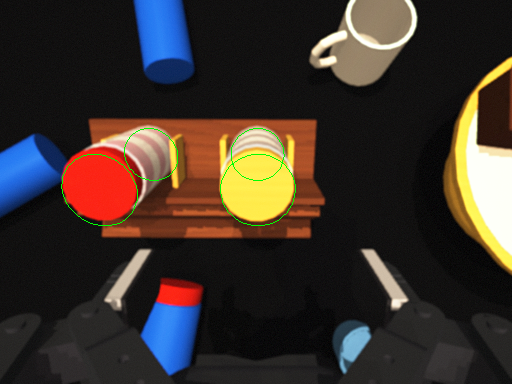

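The wrist view puts the brass lid at (258,188), inside the predicted circle and midway between the fingers. The red lid at (99,187) matches too. I'll descend along the jar's axis and close.

Emit:
jog_arm --motion '[{"grip":-1,"offset":[0,0,0.03],"rot":[0,0,0]},{"grip":-1,"offset":[0,0,0.06],"rot":[0,0,0]},{"grip":-1,"offset":[0,0,0.09],"rot":[0,0,0]},{"grip":-1,"offset":[0,0,0.115],"rot":[0,0,0]},{"grip":-1,"offset":[0,0,0.129],"rot":[0,0,0]},{"grip":-1,"offset":[0,0,0.129],"rot":[0,0,0]},{"grip":1,"offset":[0,0,0.129],"rot":[0,0,0]},{"grip":1,"offset":[0,0,0.129],"rot":[0,0,0]},{"grip":1,"offset":[0,0,0.129],"rot":[0,0,0]},{"grip":1,"offset":[0,0,0.129],"rot":[0,0,0]},{"grip":1,"offset":[0,0,0.129],"rot":[0,0,0]},{"grip":1,"offset":[0,0,0.129],"rot":[0,0,0]}]'

```text
clock: 3.8
tcp_pos: [0.5799, 0.1342, 0.1104]
ee_rot: [[0.079, -0.887, 0.455], [-0.997, -0.069, 0.037], [-0.001, -0.457, -0.89]]
wrist_force: [-5.3, -1.3, 6.9]
opening: 0.67
```

Emit:
jog_arm --motion '[{"grip":1,"offset":[0,0,-0.01],"rot":[0,0,0]},{"grip":1,"offset":[0,0,-0.03],"rot":[0,0,0]},{"grip":1,"offset":[0,0,-0.055],"rot":[0,0,0]},{"grip":1,"offset":[0,0,-0.085],"rot":[0,0,0]},{"grip":1,"offset":[0,0,-0.115],"rot":[0,0,0]},{"grip":1,"offset":[0,0,-0.14],"rot":[0,0,0]},{"grip":1,"offset":[0,0,-0.15],"rot":[0,0,0]},{"grip":1,"offset":[0,0,-0.15],"rot":[0,0,0]}]'

```text
clock: 4.8
tcp_pos: [0.5111, 0.1284, 0.2418]
ee_rot: [[0.078, -0.888, 0.452], [-0.997, -0.07, 0.036], [-0.001, -0.454, -0.891]]
wrist_force: [-0.5, 1.2, -4.8]
opening: 0.665
```

```bash
python3 - <<'E'
from g import *
o=status.get_obs();P0,R0=o['tcp_pos'],o['ee_rot'];print(o['clock'],P0,o['wrist_force'],o['ft_torque'],o['opening'])
up=Rt(np.array([0,0,-1.]),-np.array([.055,.998,0]))
for P in ((.50,0,.32),(.555,-.238,.29)): print(rel(P0,R0,np.array(P),up))
for n in('wrist','scene'): snap(n,n+'2.png')
s=cv2.imread('pics/scene2.png');cv2.imwrite('pics/c2.png',np.hstack([cv2.resize(s[60:300,180:420],(400,400)),cv2.resize(cv2.imread('pics/wrist2.png'),(400,400))]))
E
```

```text
4.8 [0.51112342 0.12844736 0.24181644] [-0.47923715  1.24140517 -4.75409999] [-0.14020935  1.94646434  0.04032343] 0.6647750257132025
([0.1271, -0.0167, -0.0794], [-0.4703, 0.0322, 0.1309])
([0.3687, -0.0354, -0.0364], [-0.4703, 0.0322, 0.1309])
```

View pics/c2.png

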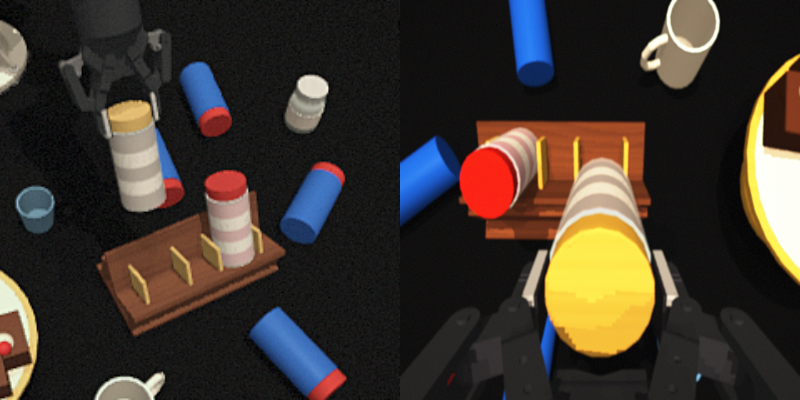

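Emit:
jog_arm --motion '[{"grip":1,"offset":[0.03,-0.004,-0.02],"rot":[-0.118,0.008,0.033]},{"grip":1,"offset":[0.064,-0.008,-0.04],"rot":[-0.235,0.016,0.065]},{"grip":1,"offset":[0.096,-0.012,-0.06],"rot":[-0.353,0.024,0.098]},{"grip":1,"offset":[0.127,-0.0167,-0.0794],"rot":[-0.4703,0.0322,0.1309]},{"grip":1,"offset":[0.175,-0.02,-0.07],"rot":[-0.4703,0.0322,0.1309]},{"grip":1,"offset":[0.225,-0.024,-0.062],"rot":[-0.4703,0.0322,0.1309]},{"grip":1,"offset":[0.275,-0.028,-0.054],"rot":[-0.4703,0.0322,0.1309]},{"grip":1,"offset":[0.32,-0.032,-0.045],"rot":[-0.4703,0.0322,0.1309]},{"grip":1,"offset":[0.35,-0.034,-0.04],"rot":[-0.4703,0.0322,0.1309]},{"grip":1,"offset":[0.3687,-0.0354,-0.0364],"rot":[-0.4703,0.0322,0.1309]},{"grip":1,"offset":[0.3687,-0.0354,-0.0364],"rot":[-0.4703,0.0322,0.1309]},{"grip":1,"offset":[0.3687,-0.0354,-0.0364],"rot":[-0.4703,0.0322,0.1309]}]'

```text
clock: 6.4
tcp_pos: [0.5555, -0.2376, 0.2903]
ee_rot: [[-0.055, -0.998, 0.0], [-0.998, 0.055, -0.001], [0.001, -0.0, -1.0]]
wrist_force: [0.0, 1.0, -3.2]
opening: 0.666
```

```bash
cat > chk.py <<'E'
from g import *
import sys
o=status.get_obs();P0,R0=o['tcp_pos'],o['ee_rot'];print(o['clock'],P0,R0[:,2].round(4),o['wrist_force'],o['opening'])
t=sys.argv[1];out=[]
b=P0+R0[:,2]*.071;R=Rt(-R0[:,2],R0[:,0])
for n in('scene','top'):
    snap(n,n+t+'.png');im=cv2.imread('pics/'+n+t+'.png');im=cv2.resize(im,None,fx=4,fy=4,interpolation=cv2.INTER_CUBIC);m=vision.camera_model(n)
    for rr,z in((.0285,.13),(.03,.112),(.03,0)): cv2.polylines(im,[np.round((proj(n,circ(b,R,rr,z),m)+.5)*4).astype(int)],True,(0,255,0),1)
    c=(proj(n,b+R[:,2]*.06,m)[0]*4).astype(int);x,y=np.clip(c-200,0,None);q=im[y:y+400,x:x+400];out.append(cv2.copyMakeBorder(q,0,400-q.shape[0],0,400-q.shape[1],0))
cv2.imwrite('pics/chk'+t+'.png',np.hstack(out))
E
python3 chk.py 3
```

```text
6.4 [ 0.55552459 -0.23755667  0.29029014] [ 2.e-04 -6.e-04 -1.e+00] [ 0.04965107  0.9505375  -3.20160899] 0.665530282240702
```

View pics/chk3.png

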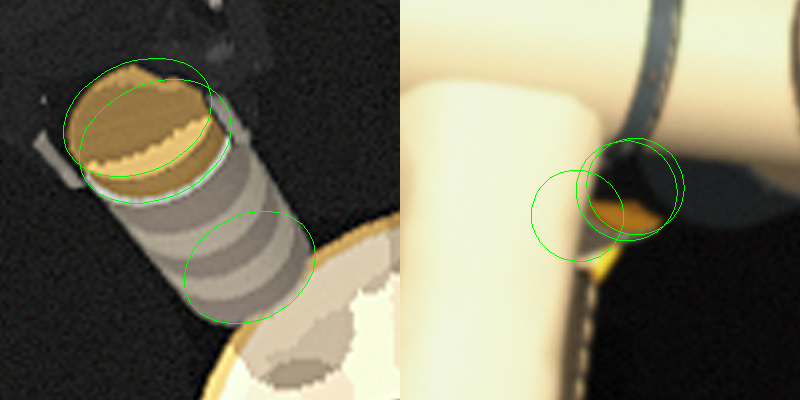

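Emit:
jog_arm --motion '[{"grip":1,"offset":[0,0,0.02],"rot":[0,0,0]},{"grip":1,"offset":[0,0,0.045],"rot":[0,0,0]},{"grip":1,"offset":[0,0,0.065],"rot":[0,0,0]},{"grip":1,"offset":[0,0,0.08],"rot":[0,0,0]},{"grip":1,"offset":[0,0,0.087],"rot":[0,0,0]},{"grip":1,"offset":[0,0,0.09],"rot":[0,0,0]},{"grip":1,"offset":[0,0,0.09],"rot":[0,0,0]}]'

```text
clock: 7.38
tcp_pos: [0.5556, -0.2383, 0.2009]
ee_rot: [[-0.055, -0.998, 0.001], [-0.998, 0.055, -0.001], [0.001, -0.001, -1.0]]
wrist_force: [-0.2, 0.2, -3.5]
opening: 0.669
```

```bash
python3 chk.py 4; python3 - <<'E'
import cv2
a=cv2.imread('pics/scene4.png');cv2.imwrite('pics/s4.png',cv2.resize(a[180:340,60:240],None,fx=4,fy=4,interpolation=cv2.INTER_CUBIC)[:600])
E
```

```text
7.375 [ 0.55562274 -0.23826949  0.20091822] [ 0.0011 -0.0011 -1.    ] [-0.16806057  0.21614328 -3.45867701] 0.6693479387447888
```

View pics/s4.png

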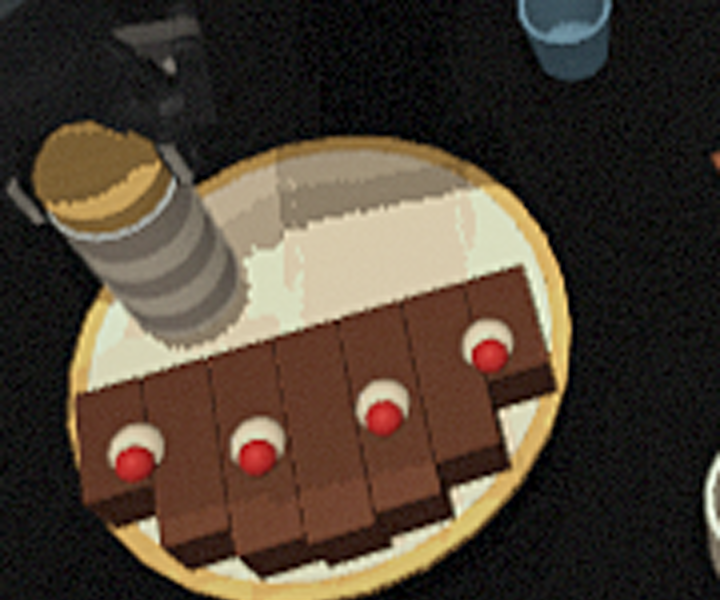

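The brass jar, underside at about scene px (108,258), hangs over the empty half, clear of the cake's cut face. I'll feel downward in small steps.

Emit:
jog_arm --motion '[{"grip":1,"offset":[0,0,0.004],"rot":[0,0,0]},{"grip":1,"offset":[0,0,0.008],"rot":[0,0,0]},{"grip":1,"offset":[0,0,0.01],"rot":[0,0,0]},{"grip":1,"offset":[0,0,0.01],"rot":[0,0,0]}]'

```text
clock: 7.98
tcp_pos: [0.5552, -0.2382, 0.1901]
ee_rot: [[-0.055, -0.998, -0.0], [-0.998, 0.055, -0.001], [0.001, 0.0, -1.0]]
wrist_force: [0.6, -0.2, -3.7]
opening: 0.665
```

Emit:
jog_arm --motion '[{"grip":1,"offset":[0,0,0.002],"rot":[0,0,0]},{"grip":1,"offset":[0,0,0.004],"rot":[0,0,0]},{"grip":1,"offset":[0,0,0.004],"rot":[0,0,0]}]'

```text
clock: 8.35
tcp_pos: [0.5552, -0.2382, 0.1862]
ee_rot: [[-0.055, -0.998, -0.0], [-0.998, 0.055, -0.001], [0.001, 0.0, -1.0]]
wrist_force: [1.2, -0.5, -3.9]
opening: 0.663
```

Emit:
jog_arm --motion '[{"grip":1,"offset":[0,0,0.001],"rot":[0,0,0]},{"grip":1,"offset":[0,0,0.003],"rot":[0,0,0]},{"grip":1,"offset":[0,0,0.003],"rot":[0,0,0]}]'

```text
clock: 8.72
tcp_pos: [0.5553, -0.2381, 0.1832]
ee_rot: [[-0.055, -0.998, -0.0], [-0.998, 0.055, -0.001], [0.001, 0.0, -1.0]]
wrist_force: [-0.6, 0.3, -3.3]
opening: 0.663
```

Emit:
jog_arm --motion '[{"grip":1,"offset":[0,0,0.001],"rot":[0,0,0]},{"grip":1,"offset":[0,0,0.002],"rot":[0,0,0]},{"grip":1,"offset":[0,0,0.002],"rot":[0,0,0]}]'

```text
clock: 9.1
tcp_pos: [0.5553, -0.2382, 0.1813]
ee_rot: [[-0.055, -0.998, 0.0], [-0.998, 0.055, -0.001], [0.001, -0.0, -1.0]]
wrist_force: [-0.7, 0.0, -2.8]
opening: 0.667
```

Emit:
jog_arm --motion '[{"grip":1,"offset":[0,0,0.001],"rot":[0,0,0]},{"grip":1,"offset":[0,0,0.002],"rot":[0,0,0]},{"grip":1,"offset":[0,0,0.002],"rot":[0,0,0]}]'

```text
clock: 9.48
tcp_pos: [0.5553, -0.2382, 0.1793]
ee_rot: [[-0.055, -0.998, 0.0], [-0.998, 0.055, -0.001], [0.001, -0.0, -1.0]]
wrist_force: [0.3, -0.3, -2.6]
opening: 0.666
```

Emit:
jog_arm --motion '[{"grip":1,"offset":[0,0,0.001],"rot":[0,0,0]},{"grip":1,"offset":[0,0,0.002],"rot":[0,0,0]},{"grip":1,"offset":[0,0,0.002],"rot":[0,0,0]}]'

```text
clock: 9.85
tcp_pos: [0.5555, -0.2383, 0.1777]
ee_rot: [[-0.055, -0.998, 0.001], [-0.998, 0.055, -0.001], [0.001, -0.001, -1.0]]
wrist_force: [0.4, -0.1, -1.8]
opening: 0.665
```

Emit:
jog_arm --motion '[{"grip":1,"offset":[0,0,0.001],"rot":[0,0,0]},{"grip":1,"offset":[0,0,0.001],"rot":[0,0,0]}]'

```text
clock: 10.1
tcp_pos: [0.5559, -0.2384, 0.1775]
ee_rot: [[-0.055, -0.998, 0.002], [-0.998, 0.055, -0.002], [0.001, -0.002, -1.0]]
wrist_force: [-0.5, 0.9, 4.3]
opening: 0.664
```

Emit:
jog_arm --motion '[{"grip":-0.42,"offset":[0,0,0],"rot":[0,0,0]},{"grip":-0.6,"offset":[0,0,0],"rot":[0,0,0]},{"grip":-1,"offset":[0,0,0],"rot":[0,0,0]},{"grip":-1,"offset":[0,0,0],"rot":[0,0,0]},{"grip":-1,"offset":[0,0,0],"rot":[0,0,0]},{"grip":-1,"offset":[0,0,0],"rot":[0,0,0]}]'

```text
clock: 10.85
tcp_pos: [0.5554, -0.2382, 0.1764]
ee_rot: [[-0.055, -0.998, 0.0], [-0.998, 0.055, -0.001], [0.001, -0.0, -1.0]]
wrist_force: [0.4, 0.4, 0.4]
opening: 0.999
```

```bash
python3 - <<'E'
from g import *
snap('wrist','w5.png');snap('scene','s5.png')
a=cv2.imread('pics/s5.png');cv2.imwrite('pics/c5.png',np.hstack([cv2.resize(a[180:320,60:240],(400,311)),cv2.resize(cv2.imread('pics/w5.png'),(400,311))]))
E
```

```text
(no output)
```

View pics/c5.png

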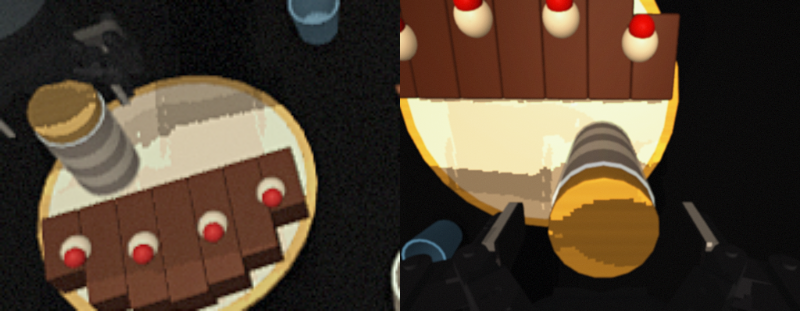

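The brass jar stands on the plate with the fingers open on both sides of the lid, at about (605,235) in the wrist half of the picture. I'll lift off and go for the red jar.

```bash
python3 - <<'E'
from g import *
o=status.get_obs();P0,R0=o['tcp_pos'],o['ee_rot']
up=R0
print(rel(P0,R0,np.array([.50,0,.36]),R0)); print(rel(P0,R0,*grasp(p[3],.20)))
E
```

```text
([-0.2346, 0.0685, -0.1838], [0.0, 0.0, 0.0])
([-0.4843, 0.0707, -0.0472], [0.4702, -0.0323, -0.1308])
```

Emit:
jog_arm --motion '[{"grip":-1,"offset":[0,0,-0.02],"rot":[0,0,0]},{"grip":-1,"offset":[0,0,-0.06],"rot":[0,0,0]},{"grip":-1,"offset":[0,0,-0.11],"rot":[0,0,0]},{"grip":-1,"offset":[-0.02,0.01,-0.15],"rot":[0,0,0]},{"grip":-1,"offset":[-0.07,0.03,-0.17],"rot":[0,0,0]},{"grip":-1,"offset":[-0.125,0.05,-0.18],"rot":[0,0,0]},{"grip":-1,"offset":[-0.18,0.06,-0.18],"rot":[0,0,0]},{"grip":-1,"offset":[-0.235,0.07,-0.18],"rot":[0,0,0]}]'

```text
clock: 11.95
tcp_pos: [0.4979, 0.0021, 0.3566]
ee_rot: [[-0.056, -0.998, 0.001], [-0.998, 0.056, -0.0], [0.0, -0.001, -1.0]]
wrist_force: [1.3, -0.0, 0.7]
opening: 0.998
```

```bash
python3 - <<'E'
from g import *
o=status.get_obs();P0,R0=o['tcp_pos'],o['ee_rot'];print(P0)
print(rel(P0,R0,*grasp(p[3],.20)))
E
```

```text
[0.49785627 0.0020736  0.35664382]
([-0.2476, 0.0002, 0.1334], [0.4693, -0.0319, -0.1311])
```

Emit:
jog_arm --motion '[{"grip":-1,"offset":[-0.055,0,0.01],"rot":[0.117,-0.008,-0.033]},{"grip":-1,"offset":[-0.11,0,0.03],"rot":[0.235,-0.016,-0.065]},{"grip":-1,"offset":[-0.165,0,0.06],"rot":[0.352,-0.024,-0.098]},{"grip":-1,"offset":[-0.22,0,0.09],"rot":[0.469,-0.032,-0.131]},{"grip":-1,"offset":[-0.248,0,0.12],"rot":[0.469,-0.032,-0.131]},{"grip":-1,"offset":[-0.2476,0,0.1334],"rot":[0.469,-0.032,-0.131]},{"grip":-1,"offset":[-0.2476,0,0.1334],"rot":[0.469,-0.032,-0.131]},{"grip":-1,"offset":[-0.2476,0,0.1334],"rot":[0.469,-0.032,-0.131]}]'

```text
clock: 12.95
tcp_pos: [0.5131, 0.2474, 0.2244]
ee_rot: [[0.077, -0.888, 0.453], [-0.997, -0.068, 0.036], [-0.002, -0.455, -0.891]]
wrist_force: [0.3, -1.3, -0.4]
opening: 0.999
```

```bash
python3 - <<'E'
from g import *
o=status.get_obs();P0,R0=o['tcp_pos'],o['ee_rot'];print(o['clock'],P0,o['wrist_force'],o['joint_vel'].round(3))
print(rel(P0,R0,*grasp(p[3],.071)))
snap('wrist','w6.png')
im=cv2.imread('pics/w6.png');m=vision.camera_model('wrist')
b,a=jar(p[3]);R=Rz(p[2])@RL
for rr,z in((.0285,.13),(.03,.0)): cv2.polylines(im,[np.round(proj('wrist',circ(b,R,rr,z),m)).astype(int)],True,(0,255,0),1)
cv2.imwrite('pics/w6o.png',im)
E
```

```text
12.95 [0.51312754 0.24735054 0.2244073 ] [ 0.27795285 -1.29451879 -0.37511892] [-0.001 -0.005  0.003 -0.002  0.003 -0.003]
([-0.0019, 0.0018, 0.1295], [-0.0007, 0.0009, -0.0017])
```

View pics/w6o.png

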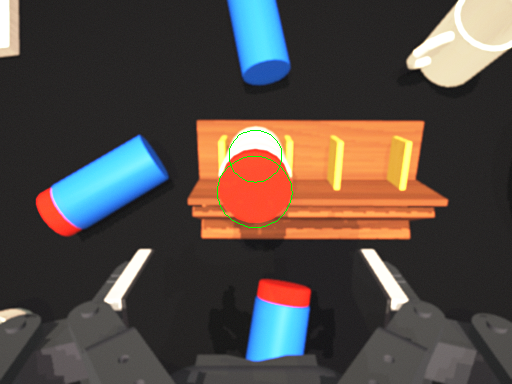

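The red lid at (255,190) sits in its predicted circle, centred between the fingers. This is the seated jar, not the blue look-alikes at (105,185) and (280,320).

Emit:
jog_arm --motion '[{"grip":-1,"offset":[-0.002,0.002,0.03],"rot":[0,0,0]},{"grip":-1,"offset":[-0.002,0.002,0.06],"rot":[0,0,0]},{"grip":-1,"offset":[-0.002,0.002,0.09],"rot":[0,0,0]},{"grip":-1,"offset":[-0.002,0.002,0.115],"rot":[0,0,0]},{"grip":-1,"offset":[-0.002,0.002,0.129],"rot":[0,0,0]},{"grip":-1,"offset":[-0.002,0.002,0.129],"rot":[0,0,0]},{"grip":1,"offset":[-0.002,0.002,0.129],"rot":[0,0,0]},{"grip":1,"offset":[-0.002,0.002,0.129],"rot":[0,0,0]},{"grip":1,"offset":[-0.002,0.002,0.129],"rot":[0,0,0]},{"grip":1,"offset":[-0.002,0.002,0.129],"rot":[0,0,0]},{"grip":1,"offset":[-0.002,0.002,0.129],"rot":[0,0,0]},{"grip":1,"offset":[-0.002,0.002,0.129],"rot":[0,0,0]}]'

```text
clock: 14.5
tcp_pos: [0.5689, 0.2544, 0.109]
ee_rot: [[0.078, -0.888, 0.454], [-0.997, -0.069, 0.037], [-0.001, -0.455, -0.89]]
wrist_force: [-5.0, -1.9, 6.4]
opening: 0.667
```

Emit:
jog_arm --motion '[{"grip":1,"offset":[0,0,-0.01],"rot":[0,0,0]},{"grip":1,"offset":[0,0,-0.03],"rot":[0,0,0]},{"grip":1,"offset":[0,0,-0.055],"rot":[0,0,0]},{"grip":1,"offset":[0,0,-0.085],"rot":[0,0,0]},{"grip":1,"offset":[0,0,-0.115],"rot":[0,0,0]},{"grip":1,"offset":[0,0,-0.14],"rot":[0,0,0]},{"grip":1,"offset":[0,0,-0.15],"rot":[0,0,0]},{"grip":1,"offset":[0,0,-0.15],"rot":[0,0,0]}]'

```text
clock: 15.5
tcp_pos: [0.5003, 0.2489, 0.2404]
ee_rot: [[0.079, -0.889, 0.451], [-0.997, -0.07, 0.036], [-0.001, -0.453, -0.892]]
wrist_force: [-0.0, 0.3, -3.5]
opening: 0.661
```

```bash
python3 - <<'E'
from g import *
o=status.get_obs();P0,R0=o['tcp_pos'],o['ee_rot'];print(o['clock'],P0,o['wrist_force'],o['opening'])
up=Rt(np.array([0,0,-1.]),-np.array([.055,.998,0]))
for P in ((.50,.10,.33),(.561,-.122,.29)): print(rel(P0,R0,np.array(P),up))
# check choc placement in the scene
mods={n:vision.camera_model(n) for n in('scene','top')};out=[]
b=np.array([.5554,-.2382,.1065])
for n in mods:
    snap(n,n+'7.png');im=cv2.resize(cv2.imread(f'pics/{n}7.png'),None,fx=4,fy=4,interpolation=cv2.INTER_CUBIC)
    for rr,z in((.0285,.13),(.03,.112),(.03,0)): cv2.polylines(im,[np.round((proj(n,circ(b,np.eye(3),rr,z),mods[n])+.5)*4).astype(int)],True,(0,255,0),1)
    c=(proj(n,b,mods[n])[0]*4).astype(int);x,y=np.clip(c-200,0,None);out.append(im[y:y+400,x:x+400])
cv2.imwrite('pics/c7.png',np.hstack(out))
E
```

```text
15.5 [0.50034097 0.24887121 0.24044015] [-0.04567629  0.31291984 -3.50488498] 0.6611633329482494
([0.1483, -0.0298, -0.0854], [-0.4689, 0.0321, 0.1311])
([0.3745, -0.0505, -0.0302], [-0.4689, 0.0321, 0.1311])
```

View pics/c7.png

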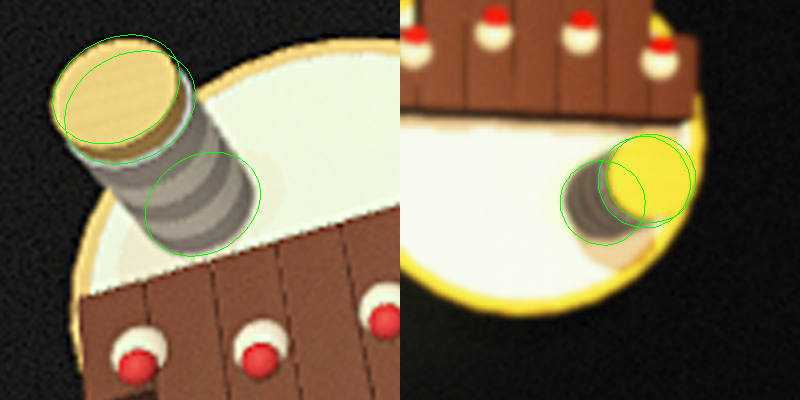

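The brass jar matches its predicted upright outline in both views: lid at (120,95) in the scene crop and (650,180) in the top crop. Next I'll carry the red jar over.

Emit:
jog_arm --motion '[{"grip":1,"offset":[0.035,-0.007,-0.02],"rot":[-0.117,0.008,0.033]},{"grip":1,"offset":[0.074,-0.015,-0.043],"rot":[-0.235,0.016,0.065]},{"grip":1,"offset":[0.112,-0.022,-0.065],"rot":[-0.352,0.024,0.098]},{"grip":1,"offset":[0.148,-0.03,-0.085],"rot":[-0.469,0.032,0.131]},{"grip":1,"offset":[0.195,-0.035,-0.073],"rot":[-0.469,0.032,0.131]},{"grip":1,"offset":[0.245,-0.04,-0.06],"rot":[-0.469,0.032,0.131]},{"grip":1,"offset":[0.29,-0.044,-0.048],"rot":[-0.469,0.032,0.131]},{"grip":1,"offset":[0.33,-0.047,-0.04],"rot":[-0.469,0.032,0.131]},{"grip":1,"offset":[0.36,-0.049,-0.033],"rot":[-0.469,0.032,0.131]},{"grip":1,"offset":[0.3745,-0.0505,-0.0302],"rot":[-0.4689,0.0321,0.1311]},{"grip":1,"offset":[0.3745,-0.0505,-0.0302],"rot":[-0.4689,0.0321,0.1311]},{"grip":1,"offset":[0.3745,-0.0505,-0.0302],"rot":[-0.4689,0.0321,0.1311]}]'

```text
clock: 17.1
tcp_pos: [0.5614, -0.1216, 0.2902]
ee_rot: [[-0.055, -0.998, 0.0], [-0.998, 0.055, -0.001], [0.001, -0.0, -1.0]]
wrist_force: [-0.7, 0.2, -2.6]
opening: 0.669
```

```bash
python3 chk.py 8
```

```text
17.1 [ 0.56140611 -0.12160946  0.29021662] [ 4.e-04 -7.e-04 -1.e+00] [-0.70104348  0.21481352 -2.60747351] 0.6688756297794564
```

View pics/chk8.png

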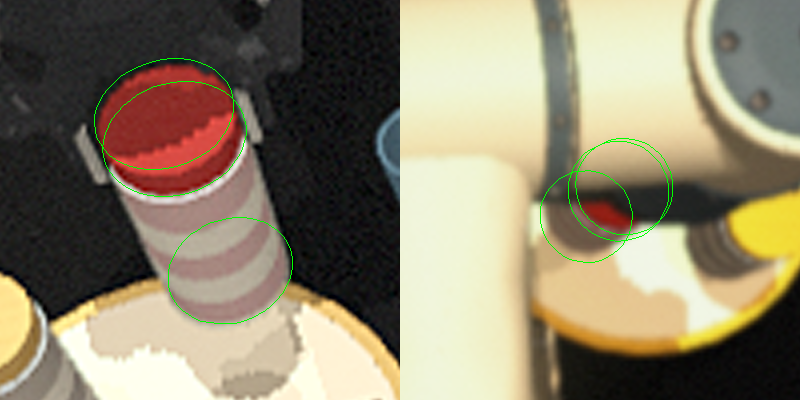

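The red jar hangs upright and matches its outline, with the brass jar clear to the side. Contact should come at TCP z ≈ 0.178, so I'll stop about 6 mm above that.

Emit:
jog_arm --motion '[{"grip":1,"offset":[0,0,0.02],"rot":[0,0,0]},{"grip":1,"offset":[0,0,0.045],"rot":[0,0,0]},{"grip":1,"offset":[0,0,0.07],"rot":[0,0,0]},{"grip":1,"offset":[0,0,0.088],"rot":[0,0,0]},{"grip":1,"offset":[0,0,0.098],"rot":[0,0,0]},{"grip":1,"offset":[0,0,0.103],"rot":[0,0,0]},{"grip":1,"offset":[0,0,0.106],"rot":[0,0,0]},{"grip":1,"offset":[0,0,0.106],"rot":[0,0,0]}]'

```text
clock: 18.2
tcp_pos: [0.5615, -0.1223, 0.1847]
ee_rot: [[-0.055, -0.998, 0.001], [-0.998, 0.055, -0.001], [0.001, -0.001, -1.0]]
wrist_force: [-0.8, 1.0, -2.8]
opening: 0.664
```

Emit:
jog_arm --motion '[{"grip":1,"offset":[0,0,0.001],"rot":[0,0,0]},{"grip":1,"offset":[0,0,0.003],"rot":[0,0,0]},{"grip":1,"offset":[0,0,0.003],"rot":[0,0,0]}]'

```text
clock: 18.58
tcp_pos: [0.5612, -0.1223, 0.1811]
ee_rot: [[-0.056, -0.998, 0.0], [-0.998, 0.056, -0.001], [0.001, -0.0, -1.0]]
wrist_force: [-0.3, -0.2, -2.6]
opening: 0.668
```

Emit:
jog_arm --motion '[{"grip":1,"offset":[0,0,0.001],"rot":[0,0,0]},{"grip":1,"offset":[0,0,0.0015],"rot":[0,0,0]},{"grip":1,"offset":[0,0,0.0015],"rot":[0,0,0]}]'

```text
clock: 18.95
tcp_pos: [0.5613, -0.1223, 0.1798]
ee_rot: [[-0.056, -0.998, 0.0], [-0.998, 0.056, -0.001], [0.001, -0.0, -1.0]]
wrist_force: [0.1, 0.5, -3.1]
opening: 0.67
```

Emit:
jog_arm --motion '[{"grip":1,"offset":[0,0,0.001],"rot":[0,0,0]},{"grip":1,"offset":[0,0,0.0015],"rot":[0,0,0]},{"grip":1,"offset":[0,0,0.0015],"rot":[0,0,0]}]'

```text
clock: 19.32
tcp_pos: [0.5613, -0.1223, 0.1782]
ee_rot: [[-0.056, -0.998, 0.0], [-0.998, 0.056, -0.001], [0.001, -0.0, -1.0]]
wrist_force: [-0.3, 1.7, -2.9]
opening: 0.672
```

Emit:
jog_arm --motion '[{"grip":1,"offset":[0,0,0.001],"rot":[0,0,0]},{"grip":1,"offset":[0,0,0.001],"rot":[0,0,0]}]'

```text
clock: 19.58
tcp_pos: [0.5614, -0.1224, 0.1774]
ee_rot: [[-0.056, -0.998, 0.001], [-0.998, 0.056, -0.001], [0.001, -0.001, -1.0]]
wrist_force: [-0.3, 0.5, -2.0]
opening: 0.664
```

Emit:
jog_arm --motion '[{"grip":1,"offset":[0,0,0.001],"rot":[0,0,0]},{"grip":1,"offset":[0,0,0.001],"rot":[0,0,0]}]'

```text
clock: 19.82
tcp_pos: [0.5619, -0.1225, 0.1773]
ee_rot: [[-0.055, -0.998, 0.002], [-0.998, 0.055, -0.001], [0.001, -0.002, -1.0]]
wrist_force: [-0.4, 0.5, 2.1]
opening: 0.663
```

Emit:
jog_arm --motion '[{"grip":-0.42,"offset":[0,0,0],"rot":[0,0,0]},{"grip":-0.6,"offset":[0,0,0],"rot":[0,0,0]},{"grip":-1,"offset":[0,0,0],"rot":[0,0,0]},{"grip":-1,"offset":[0,0,0],"rot":[0,0,0]},{"grip":-1,"offset":[0,0,0],"rot":[0,0,0]},{"grip":-1,"offset":[0,0,0],"rot":[0,0,0]}]'

```text
clock: 20.58
tcp_pos: [0.5613, -0.1223, 0.1763]
ee_rot: [[-0.056, -0.998, 0.0], [-0.998, 0.056, -0.001], [0.001, -0.0, -1.0]]
wrist_force: [-0.5, 0.6, -0.2]
opening: 1.0
```

Emit:
jog_arm --motion '[{"grip":-1,"offset":[0,0,-0.02],"rot":[0,0,0]},{"grip":-1,"offset":[0,0,-0.05],"rot":[0,0,0]},{"grip":-1,"offset":[0,0,-0.1],"rot":[0,0,0]},{"grip":-1,"offset":[0,0,-0.15],"rot":[0,0,0]},{"grip":-1,"offset":[-0.05,0.05,-0.17],"rot":[0,0,0]},{"grip":-1,"offset":[-0.1,0.09,-0.17],"rot":[0,0,0]},{"grip":-1,"offset":[-0.15,0.12,-0.17],"rot":[0,0,0]},{"grip":-1,"offset":[-0.2,0.14,-0.17],"rot":[0,0,0]},{"grip":-1,"offset":[-0.2,0.14,-0.17],"rot":[0,0,0]},{"grip":-1,"offset":[-0.2,0.14,-0.17],"rot":[0,0,0]}]'

```text
clock: 21.82
tcp_pos: [0.4326, 0.0853, 0.3463]
ee_rot: [[-0.055, -0.999, 0.001], [-0.999, 0.055, -0.001], [0.001, -0.001, -1.0]]
wrist_force: [0.2, -0.7, 0.4]
opening: 1.003
```

```bash
python3 - <<'E'
from g import *
o=status.get_obs();print(o['clock'],o['wrist_force'],o['opening'])
mods={n:vision.camera_model(n) for n in('scene','top')};out=[]
for n in mods:
    snap(n,n+'9.png');im=cv2.resize(cv2.imread(f'pics/{n}9.png'),None,fx=4,fy=4,interpolation=cv2.INTER_CUBIC)
    for b in ([.5554,-.2382,.1065],[.5616,-.1224,.1065]):
      b=np.array(b)
      for rr,z in((.0285,.13),(.03,0)): cv2.polylines(im,[np.round((proj(n,circ(b,np.eye(3),rr,z),mods[n])+.5)*4).astype(int)],True,(0,255,0),1)
    c=(proj(n,np.array([.56,-.18,.11]),mods[n])[0]*4).astype(int);x,y=np.clip(c-[200,250],0,None);out.append(im[y:y+500,x:x+400])
cv2.imwrite('pics/c9.png',np.hstack(out))
C=np.array([.608,-.183]);ex=np.array([-.998,.055])
for b in ([.5554,-.2382],[.5616,-.1224]): d=np.array(b)-C;print(d@ex,np.linalg.norm(d))
cv2.imwrite('pics/s9.png',cv2.imread('pics/scene9.png'))
E
```

```text
21.825 [ 0.24323924 -0.68030117  0.42083355] 1.0030291882428617
0.04945879999999998 0.0762482786690952
0.0496402 0.07632378397328057
```

View pics/c9.png

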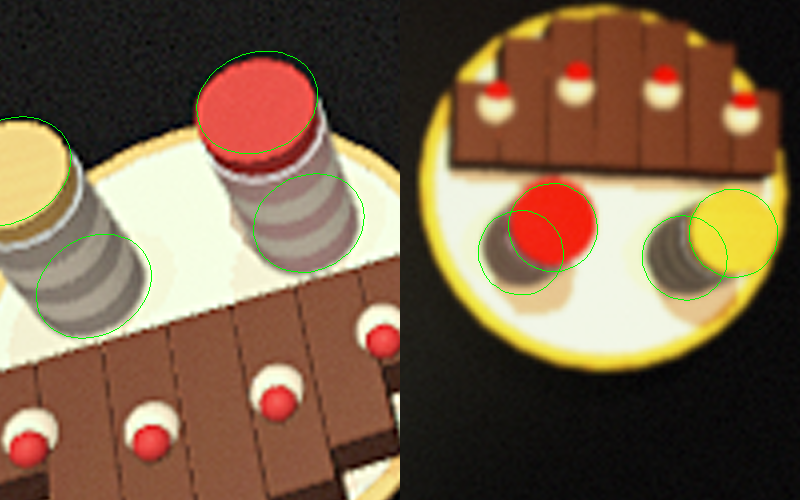

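View pics/s9.png

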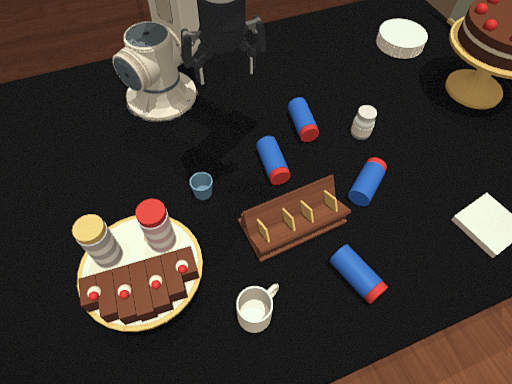

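Both jars stand upright on the empty half, red at scene (155,225) and brass at (98,240). The rack is empty, the bystanders are where they were, and the gripper is clear. I'm handing in the job.

```bash
python3 -c "
from workcell import workorder;print(workorder.job_done())"
```

```text
the job is handed in; nothing more can be done
None
```

Both dessert jars are out of the rack and standing upright on the empty half of the cake stand's plate. I handed the job in at about 22 s of the 64 s; no verdict was reported.

- **Set-down:** I lowered each jar in 1–2 mm steps until the wrist force rose. Contact force was about 8 N for the brass-lid jar and 5 N for the red-lid jar. Felt plate height was about 0.1065 m, against 0.107 m from the pictures.
- **Position:** Both jars are about 49 mm to the +x side of the stand's axis and 76 mm from it. They match upright outlines in the scene and top pictures.
- **Surroundings:** The arm is clear and the wrist force is near zero. The mug, espresso cup and sugar jar look unmoved in the scene picture, though I did not measure them.
- **Failed checks:** One early rack fit failed numerically and I redid it before moving. The two cameras put the cake's cut face 2.5 and 9.4 mm from the axis, against the given 6 mm; I used the average.

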